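Close the specimen pot and hold it at the label reader

ROBOT

A 6-joint arm with a two-finger parallel gripper is mounted at the origin on the work surface. World frame = base frame: x ahead of the robot, y to its left, z up, the work surface at z = 0. Lengths are in m, angles in degrees, forces in N, time in s.
With the tool pointing down it reaches from about 0.35 to 0.875 m from the base axis. Payload 4.2 kg.
Tool frame: the origin (TCP) lies midway between the tips of the shut fingers; the grasp point (between the pads) lies 19 mm behind it; z points along the fingers, y is the direction in which the jaws open and shut (so a half turn about z gives the same grasp; the last joint's range is limited). The gripper opens to 87 mm and grips with 3 to 60 N. Pads are 19 mm wide; open, the fingers measure 117 mm over their backs; the gripper's body (75 mm by 190 mm) begins 51 mm behind the grasp point.
Start: joints at [-56.402, 22.042, 0.453, 0, -68.411, -14.817], TCP at [0.201, -0.592, 0.223] pointing down, gripper open.
Joint ranges: [-179.83, 179.83], [-69.29, 118.12], [-61.27, 80.66], [-181.25, 117.63], [-171.15, -9.14], [-177.46, 177.46]. Speed limits (degrees/s): [159.86, 159.86, 180, 180, 180, 180].

INTERFACE

Orientations are given as a 3x3 rotation matrix whose columns are the frame's x, y, z axes.
In Python, from station import r gives the robot as it stands.
- The arm moves only by the tool carry_out, never from a script. Its argument "steps" is a list of rows, each a list of 2 entries, a list of its own where there are three numbers: the shift along the tool's x, y, z in cm, then the turn about the tool's z in degrees. In form: [[[x, y, z], twist], ...]. A call has 1 to 20 rows; each row is the pose to reach, as a shift and turn from the pose measured when the call began, along the tool's axes at that moment; what a row does not reach only later rows make up. A row lasts 1/10 s, in which the tool goes at most 50 mm and 8.59 degrees, less where a joint would pass 70% of its speed; a pose out of reach is approached as far as the arm can. A call with a gripper value outside its range is refused whole. "gripper" is the gripper's target within -1 to 1 (fully open at 1, half-way at 0, shut at -1), set as the call begins (left out, the last holds). The fingers move at their own pace and stop on an object; the grip force is fixed at half the most. Time passes only in rows, so rows that repeat a pose let the fingers close. It gives the time, the measured TCP pose, the force and the opening at its end, in the units of the state.
- r.sense(): the state, without advancing time (a new reading comes with each control period).
- r.capture(name): name is "scene" or "side" or "wrist"; returns the picture (420x560x3 uint8, red, green, blue); there is no depth.
- r.calibration(name): a dict with "camera_matrix" (3x3 intrinsics, pixels), "world_from_camera" (4x4, takes a point from camera to world coordinates). Camera axes: x right, y up, looking along -z (the intrinsics and any distortion apply to the point x, -y, -z); pixel columns grow to the right and rows downward; lengths in m; the calibration is good to about 2 mm. A picture is of the moment at which its call begins: read the wrist's pose just before it. calibration takes no time and is no camera call; for the wrist camera it gives the pose at the moment of the call.
- r.finish_job(): hands the job in, once; it reports no verdict.
Trained networks look in the newest picture that a camera, given by its name, has taken for a name from the list of things; names that differ only in an ending like _2 or _b are one class to them, and where a whole thing is asked for, a point or a joint stands for the part that bears it (a point fixed in the world has none). Each returns a list of dicts, best first, with "confidence" (0 to 1); they miss things now and then, are a little off and sometimes report something else, mostly with a low value. They report only what shows in the picture. A call takes as long as a camera call. They do not tell look-alikes from the thing itself.
- r.cut_out(camera, target): "pixels" (420x560 bool, what is visible of it).
- r.place_of(camera, target): "centre" ([x, y, z] in m, in world coordinates, good to about 4 mm: a listed point, or the origin of a listed thing).
The state is a dict: "time_s": time; "joints": joint angles; "joint_velocities": joint speeds; "effort": joint torques, N m; "tcp_pos": TCP position; "ee_rot": TCP orientation; "wrist_force": force on the tool from outside, world axes, zero at the start; "moment": the same for the moment, N m; "gripper_width": opening from 0.0 (shut) to 1.0 (fully open).
Only numpy, scipy, OpenCV 4.12 (cv2) and the standard library are available. Lean on these libraries where they do the work, as an engineer would, in place of code of your own. Each camera call takes 0.05 s, during which the arm holds its last target. There are 200 camera calls.

TASK

The biopsy cassette is in the open specimen pot on the carousel: press the small lid that lies on the counter squarely onto that pot, fully down, and let go of it. Then turn the carousel until this pot stands straight in front of the label reader's window, and keep hold of the turntable so that it stays still for the reading: finish while still holding it. All the pots stay upright in their wells, and nothing else on the counter is pushed about.

Things in the scene. Friction and masses are not known exactly. Their poses are not given: they have to be found in the camera images.
- turntable: Steel round turntable, 240 mm across, turns endlessly about its vertical axis; about 0.04 N m of friction keeps it where it is left. Origin on the axis at table level, z up. Deck 30 mm above the table. Five wells (collars 12 mm high, 48 mm inside) lie 85 mm from the axis, 72 degrees apart. T handle in the middle: see point handle. Lids reach 91 mm above the table.
- handle (a point): Middle of the turntable's black T handle, on its axis 122 mm above the table: a bar along own x, 60 mm long, 14 mm wide (own y), 16 mm high, on a 12 mm post. Gripped from above across the 14 mm it turns and holds the turntable, on which it is fixed.
- open_pot: The one specimen pot without a lid (clear, paper label all round, a cassette inside), in one of the wells. Outside 44 mm wide, 58 mm high, the top edge slightly tapered to 42 mm. Origin at the centre of its underside, z up; it stands on the deck, its rim 88 mm above the table, loose in the well by about 2 mm. Which well it is in varies.
- lid: Small white ribbed press-on lid lying on the table left of the carousel, closed side up: outside about 52 mm wide, 16 mm high, top 2.5 mm thick, mouth 47 mm wide and facing down. Origin at the centre of the lower edge, z up. Fully down, its origin is 44.5 mm above the pot's. It goes on with a light push or its own weight; no click, no thread.
- reader_window (a point): Middle of the window of the label reader, a fixed white box on a round grey foot (about 125 mm high, 76 mm wide) beside the turntable. Own x points out of the window, level, through the turntable's axis 155 mm away; own y is level, across the window. A pot straight in front stands on this x line, about 70 mm from the window.
- pot_a: One of four closed specimen pots in the other wells: 44 mm wide, with a white lid 51 mm wide, 60.5 mm high. Origin at the centre of the underside.
- pot_b: A closed pot like pot_a.
- pot_c: A closed pot like pot_a.
- pot_d: A closed pot like pot_a.
- wide_lid: A wider white lid, 77 mm across and 14 mm high, lying on the table; it belongs to the wide cup and is not wanted. Origin at the centre of its lower edge.
- wide_cup: Open clear cup, 70 mm wide and 72 mm high, on the table beyond the wide lid; not wanted. Origin at the centre of the underside.
- water_jar: Glass water bottle with white cap, 70 mm wide and 152 mm high, standing to the right beyond the carousel; not wanted. Origin at the centre of the underside.
- dish: Steel instrument dish 200 by 110 mm and 28 mm high with forceps, to the right of the carousel; not wanted. Origin at the centre of the underside.
Things that resemble listed ones, but are neither listed nor needed, are in the scene too. What is shaped like the part that bears reader_window but purple is not meant.

How it is judged:
By the outcome, as a careful person would: the job done as asked, in the order asked, and still so for the second after the job is handed in, while the arm keeps its last pose, push and grip.
It also fails if it takes over 53 s, if anything falls off the work surface, if the arm or the gripper's body presses on something with over 40 N, if the wrist force passes 120 N, or if a joint passes its speed limit or range.

## Working session

There is one attempt and no reset: what is moved stays moved. The work goes in short steps, Python scripts to look and compute and a tool call to move; the robot and the scene stay as the last step left them, time stands still between calls to the robot, and variables do not carry over. Pictures are saved under pics/ and viewed, about 8 in all and at most 12, crops included, and the job is handed in when it is done.

Besides the shell and the picture viewer there is one more tool, called after "Call:" in YAML: its name, and indented under it one key for each argument. carry_out: Moves the arm, as the interface text tells. Its arguments: {"type":"object","properties":{"steps":{"type":"array","items":{"type":"array"}},"gripper":{"type":"number"}},"required":["steps"]}

```bash
mkdir -p pics; ls; python3 - <<'E'
from station import r
import cv2,numpy as np
s=r.sense();print(s['time_s'],s['tcp_pos'],np.round(s['ee_rot'],3).tolist(),s['gripper_width'])
ims=[]
for c in ['scene','side']:
    im=r.capture(c);cv2.imwrite(f'pics/{c}0.png',im[:,:,::-1])
    for t in ['turntable','handle','open_pot','lid','reader_window','pot_a','wide_lid']:
        for d in r.place_of(c,t)[:5]: print(c,t,np.round(d['centre'],3),round(d['confidence'],2))
E
```

```text
pics
0.0 [ 0.20103014 -0.59115785  0.22145809] [[-0.947, -0.322, -0.001], [-0.322, 0.947, 0.002], [0.0, 0.002, -1.0]] 0.9997431351089607
scene turntable [ 0.568  0.005 -0.001] 0.69
scene turntable [0.524 0.077 0.029] 0.25
scene handle [0.568 0.006 0.124] 0.56
scene open_pot [ 0.563 -0.08   0.033] 0.69
scene lid [0.47  0.37  0.004] 0.65
scene reader_window [ 0.544 -0.231  0.084] 0.79
scene reader_window [ 0.424 -0.06   0.079] 0.57
scene pot_a [ 0.485 -0.013  0.03 ] 0.91
scene pot_a [0.626 0.066 0.03 ] 0.86
scene pot_a [0.522 0.076 0.028] 0.71
scene pot_a [ 0.472 -0.414  0.003] 0.6
scene pot_a [ 0.648 -0.025  0.033] 0.59
scene wide_lid [ 0.627  0.337 -0.001] 0.74
side turntable [0.572 0.004 0.002] 0.73
side turntable [ 0.429 -0.06   0.074] 0.54
side handle [0.566 0.003 0.121] 0.94
side handle [ 0.483 -0.016  0.031] 0.47
side open_pot [ 0.557 -0.08   0.03 ] 0.56
side lid [0.468 0.363 0.001] 0.72
side lid [0.567 0.003 0.122] 0.49
side reader_window [ 0.545 -0.231  0.08 ] 0.84
side reader_window [ 0.428 -0.062  0.077] 0.63
side pot_a [ 0.646 -0.027  0.028] 0.96
side pot_a [0.529 0.076 0.036] 0.9
side pot_a [0.624 0.068 0.028] 0.74
side pot_a [ 0.485 -0.019  0.032] 0.58
side wide_lid [0.628 0.335 0.001] 0.64
```

```bash
python3 -c "
import cv2,numpy as np
a=cv2.imread('pics/scene0.png');b=cv2.imread('pics/side0.png')
cv2.imwrite('pics/both.png',cv2.resize(np.vstack([a,b]),None,fx=.71,fy=.71))"
```

```text
(no output)
```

View pics/scene0.png

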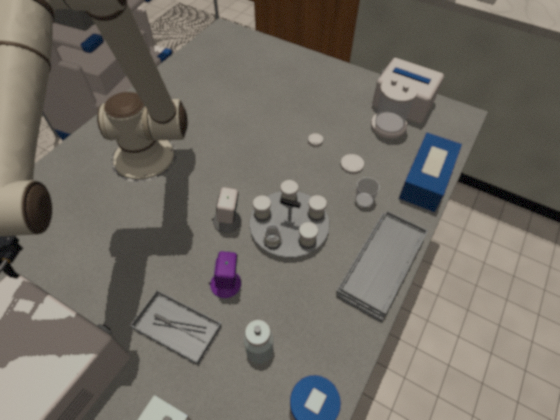

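View pics/side0.png

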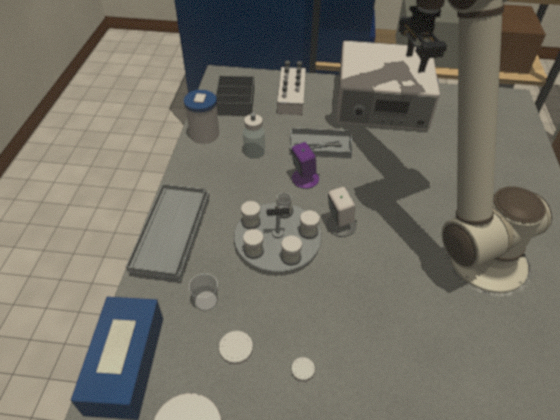

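```bash
cat > h.py <<'E'
from station import r
import cv2,numpy as np
def yaw(R): return np.degrees(np.arctan2(R[1,1],R[0,1]))
def go(x,y,z,yw=None):
    s=r.sense();R=np.array(s['ee_rot']);d=R.T@(np.array([x,y,z])-s['tcp_pos'])*100
    t=0 if yw is None else -((yw-yaw(R)+180)%360-180)
    print('shift cm',np.round(d,2),'twist',round(t,1))
def st():
    s=r.sense();print(round(s['time_s'],2),np.round(s['tcp_pos'],4),'yaw',round(yaw(np.array(s['ee_rot'])),1),'z',np.round(np.array(s['ee_rot'])[:,2],3),'F',np.round(s['wrist_force'],1),'w',round(s['gripper_width'],3),'j6',round(s['joints'][5]))
def ray(cam,u,v,z,cal=None):
    c=cal or r.calibration(cam);K=np.array(c['camera_matrix']);T=np.array(c['world_from_camera'])
    d=np.linalg.inv(K)@[u,v,1];d=T[:3,:3]@(d*[1,-1,-1]);o=T[:3,3]
    return o+d*(z-o[2])/d[2]
E
python3 - <<'E'
from h import *
go(.50,-.02,.33,174)
c=r.calibration('wrist');T=np.array(c['world_from_camera']);s=r.sense()
R=np.array(s['ee_rot']);print(R.T@(T[:3,3]-s['tcp_pos']),np.round(R.T@T[:3,:3],2),c['camera_matrix'])
print(c.keys())
E
```

```text
shift cm [-46.69  44.5  -10.74] twist -65.2
[ 0.07731136 -0.00057806 -0.16194281] [[-0.    0.96  0.28]
 [ 1.    0.    0.  ]
 [ 0.    0.28 -0.96]] [[339.84327913   0.         275.78251998]
 [  0.         339.84327913 215.99744287]
 [  0.           0.           1.        ]]
dict_keys(['camera_matrix', 'world_from_camera'])
```

Call:
carry_out:
  steps:
    - [[-47, 46, -10.7], -65]
    - [[-47, 46, -10.7], -65]
    - [[-47, 46, -10.7], -65]
    - [[-47, 46, -10.7], -65]
    - [[-47, 46, -10.7], -65]
    - [[-47, 46, -10.7], -65]
    - [[-47, 46, -10.7], -65]
    - [[-47, 46, -10.7], -65]
    - [[-47, 46, -10.7], -65]
    - [[-47, 46, -10.7], -65]
    - [[-47, 46, -10.7], -65]
    - [[-47, 46, -10.7], -65]
    - [[-47, 46, -10.7], -65]
    - [[-47, 46, -10.7], -65]
    - [[-47, 46, -10.7], -65]
    - [[-47, 46, -10.7], -65]
    - [[-47, 46, -10.7], -65]

```text
time_s: 2.5
tcp_pos: [0.4974, -0.0059, 0.3294]
ee_rot: [[-0.11, -0.994, -0.001], [-0.994, 0.11, -0.0], [0.0, 0.001, -1.0]]
wrist_force: [-0.0, 0.3, -0.7]
gripper_width: 1.0
```

```bash
python3 - <<'E'
from h import *
st()
im=r.capture('wrist');cv2.imwrite('pics/w1.png',im[:,:,::-1])
for t in ['handle','open_pot','reader_window','pot_a','turntable']:
    for d in r.place_of('wrist',t)[:4]: print(t,np.round(d['centre'],4),round(d['confidence'],2))
m=r.cut_out('wrist','handle')
c=r.calibration('wrist');np.savez('cal1.npz',**c)
for d in m[:2]:
    v,u=np.nonzero(d['pixels']);print(len(u),u.mean(),v.mean(),d['confidence'],cv2.minAreaRect(np.c_[u,v].astype(np.float32)))
go(.469,.366,.16,174)
E
```

```text
2.5 [ 0.4974 -0.0059  0.3294] yaw 173.7 z [-0.001 -0.    -1.   ] F [-0.   0.3 -0.7] w 1.0 j6 -24
handle [0.5611 0.0023 0.1224] 0.83
handle [0.5697 0.0037 0.0011] 0.53
reader_window [ 0.4257 -0.0595  0.0827] 0.84
pot_a [ 0.644  -0.0301  0.028 ] 0.93
pot_a [0.6213 0.0664 0.0324] 0.74
pot_a [ 0.4902 -0.0114  0.0263] 0.66
pot_a [ 0.6259  0.3332 -0.001 ] 0.24
turntable [0.5671 0.0072 0.0018] 0.81
16225 226.37097072419107 179.60560862865947 0.63 ((227.0, 182.0), (168.0, 168.0), 90.0)
shift cm [-36.6    6.93  16.97] twist -0.3
```

View pics/w1.png

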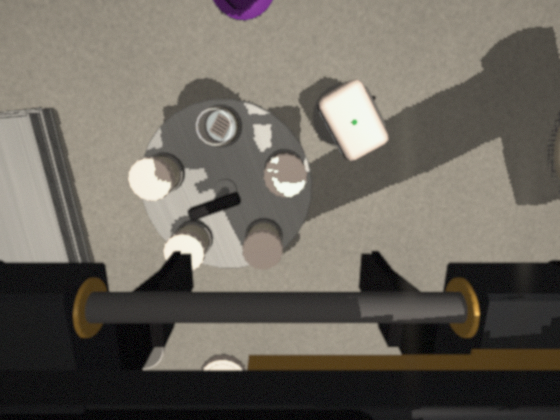

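```bash
python3 - <<'E'
from h import *
im=cv2.imread('pics/w1.png');c=dict(np.load('cal1.npz'))
g=im.max(2)[185:230,180:250]
m=(g<45).astype(np.uint8);n,l,s,_=cv2.connectedComponentsWithStats(m);k=1+s[1:,4].argmax()
v,u=np.nonzero(l==k);P=np.array([ray('',a+180,b+185,.128,c)[:2] for a,b in zip(u,v)])
(cx,cy),wh,a=cv2.minAreaRect((P*1000).astype(np.float32));print('bar',cx,cy,wh,a)
d=np.linalg.svd(P-P.mean(0))[2][0];print(P.mean(0),'bar dir',np.degrees(np.arctan2(d[1],d[0])))
g=cv2.cvtColor(im,6)
for q in cv2.HoughCircles(cv2.resize(g[95:160,185:255],None,fx=4,fy=4,interpolation=2),3,1.5,20,param1=100,param2=40,minRadius=50,maxRadius=110)[0][:4]:
    u,v=q[0]/4+185,q[1]/4+95;print('rim',u,v,q[2]/4,ray('',u,v,.088,c), 'mm dia',2*q[2]/4*1000*np.linalg.norm(ray('',u+1,v,.088,c)-ray('',u,v,.088,c)))
print('hand',ray('',218,127,.088,c))
big=cv2.resize(im[85:265,130:400],None,fx=2.9,fy=2.9,interpolation=2);cv2.imwrite('pics/w1c.png',big)
# reader top face
for p in [(320,95),(357,80),(388,140),(352,160)]: print(ray('',*p,.125,c))
E
```

```text
bar 565.7159423828125 2.670506477355957 (57.83863830566406, 14.612957000732422) 14.020434379577637
[0.55950113 0.00079707] bar dir 10.343564541400257
rim 221.5625 125.5625 15.5375 [ 0.55101961 -0.08038007  0.088     ] mm dia 35.65541935009206
rim 215.5625 125.9375 20.1125 [ 0.55792829 -0.08072222  0.088     ] mm dia 46.165337613842226
rim 210.3125 128.9375 14.1125 [ 0.56445971 -0.07808362  0.088     ] mm dia 32.46854608380833
hand [ 0.5553321  -0.07924888  0.088     ]
[ 0.44108872 -0.09932269  0.125     ]
[ 0.40300271 -0.10947415  0.125     ]
[ 0.37304433 -0.04674988  0.125     ]
[ 0.41181463 -0.02992851  0.125     ]
```

Call:
carry_out:
  steps:
    - [[-36.6, 6.9, 17], 0]
    - [[-36.6, 6.9, 17], 0]
    - [[-36.6, 6.9, 17], 0]
    - [[-36.6, 6.9, 17], 0]
    - [[-36.6, 6.9, 17], 0]
    - [[-36.6, 6.9, 17], 0]
    - [[-36.6, 6.9, 17], 0]
    - [[-36.6, 6.9, 17], 0]
    - [[-36.6, 6.9, 17], 0]
    - [[-36.6, 6.9, 17], 0]
    - [[-36.6, 6.9, 17], 0]

```text
time_s: 3.95
tcp_pos: [0.4696, 0.3654, 0.1601]
ee_rot: [[-0.109, -0.994, 0.0], [-0.994, 0.109, -0.0], [0.0, -0.0, -1.0]]
wrist_force: [0.3, -0.4, 0.5]
gripper_width: 1.004
```

```bash
python3 - <<'E'
from h import *
st()
c=r.calibration('wrist');im=r.capture('wrist');cv2.imwrite('pics/w2.png',im[:,:,::-1])
for t in ['lid']:
    for d in r.place_of('wrist',t)[:4]: print(t,np.round(d['centre'],4),round(d['confidence'],2))
    for d in r.cut_out('wrist',t)[:2]:
        v,u=np.nonzero(d['pixels']);(a,b),q=cv2.minEnclosingCircle(np.c_[u,v].astype(np.float32));print(len(u),a,b,q,u.min(),u.max(),v.min(),v.max(),d['confidence'],ray('',a,b,.016,c),ray('',u.mean(),v.mean(),.016,c))
E
```

```text
3.95 [0.4696 0.3654 0.1601] yaw 173.7 z [ 0. -0. -1.] F [ 0.3 -0.4  0.5] w 1.004 j6 -60
lid [0.4698 0.3671 0.001 ] 0.61
lid [6.276e-01 3.312e-01 1.000e-04] 0.57
2418 278.5909118652344 201.0454559326172 28.300216674804688 251 306 173 229 0.87 [0.46555146 0.36248918 0.016     ] [0.46559689 0.36240068 0.016     ]
```

View pics/w2.png

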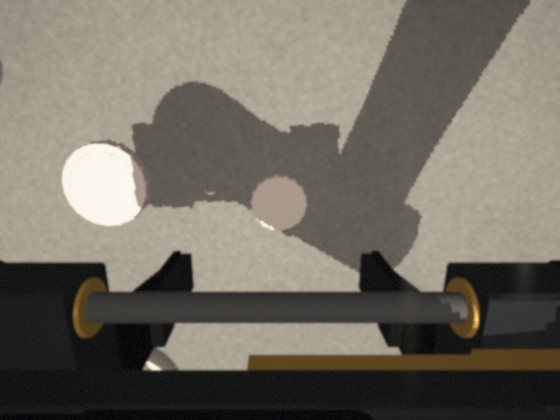

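Call:
carry_out:
  steps:
    - [[0.2, 0.2, 4], 0]
    - [[0.2, 0.2, 8], 0]
    - [[0.2, 0.2, 11], 0]
    - [[0.2, 0.2, 13], 0]
    - [[0.2, 0.2, 14.5], 0]
    - [[0.2, 0.2, 15.2], 0]
    - [[0.2, 0.2, 15.6], 0]
    - [[0.2, 0.2, 15.6], 0]

```text
time_s: 4.9
tcp_pos: [0.4684, 0.3633, 0.0054]
ee_rot: [[-0.111, -0.994, 0.002], [-0.994, 0.111, 0.002], [-0.002, -0.002, -1.0]]
wrist_force: [0.1, 0.1, 0.8]
gripper_width: 0.998
```

Call:
carry_out:
  steps:
    - [[0, 0, 0], 0]
    - [[0, 0, 0], 0]
    - [[0, 0, 0], 0]
    - [[0, 0, 0], 0]
    - [[0, 0, 0], 0]
    - [[0, 0, 0], 0]
    - [[0, 0, 0], 0]
    - [[0, 0, 0], 0]
  gripper: -1

```text
time_s: 5.7
tcp_pos: [0.4683, 0.3633, 0.0055]
ee_rot: [[-0.111, -0.994, 0.002], [-0.994, 0.111, 0.002], [-0.002, -0.002, -1.0]]
wrist_force: [-0.4, -0.1, 1.0]
gripper_width: 0.583
```

Call:
carry_out:
  steps:
    - [[0, 0, -0.5], 0]
    - [[0, 0, -2], 0]
    - [[0, 0, -5], 0]
    - [[0, 0, -9], 0]
    - [[0, 0, -13], 0]
    - [[0, 0, -15], 0]
    - [[0, 0, -16], 0]
    - [[0, 0, -16], 0]

```text
time_s: 6.5
tcp_pos: [0.4683, 0.3634, 0.1668]
ee_rot: [[-0.111, -0.994, 0.003], [-0.994, 0.111, 0.004], [-0.005, -0.003, -1.0]]
wrist_force: [0.1, 1.0, -1.6]
gripper_width: 0.582
```

```bash
python3 - <<'E'
from h import *
st();go(.5605,-.080,.165,174)
c=r.calibration('wrist');im=r.capture('wrist');cv2.imwrite('pics/w3.png',im[:,:,::-1])
for d in r.cut_out('wrist','lid')[:2]:
        v,u=np.nonzero(d['pixels']);print(len(u),u.min(),u.max(),v.min(),v.max(),d['confidence'])
E
```

```text
6.5 [0.4683 0.3634 0.1668] yaw 173.6 z [ 0.003  0.004 -1.   ] F [ 0.1  1.  -1.6] w 0.582 j6 -60
shift cm [ 4.304e+01 -1.409e+01  3.000e-02] twist -0.4
5847 225 326 225 329 0.7
```

View pics/w3.png

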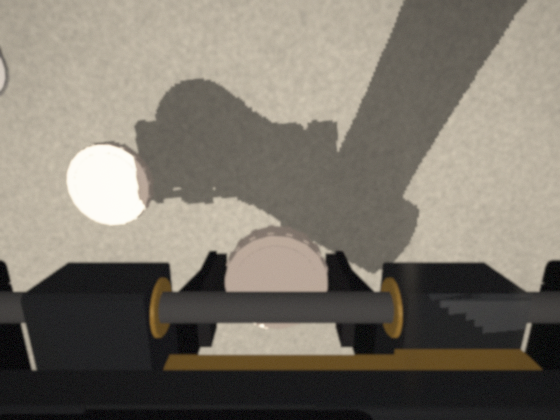

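```bash
python3 - <<'E'
from h import *
go(.5605,-.030,.20,174)
c=r.calibration('wrist');s=r.sense();R=np.array(s['ee_rot'])
m=[d for d in r.cut_out('wrist','lid')][0]['pixels'].astype(np.uint8)
v,u=np.nonzero(m)
# top edge of top face seen against side ribs: use widest row & mask extents
w=[(b,u[v==b].min(),u[v==b].max()) for b in range(225,330,8) if (v==b).any()];print(w)
for p in [(276,280),(276,328),(276,234)]: print(np.round(R.T@(ray('',*p,s['tcp_pos'][2]+.0105,c)-s['tcp_pos'])*1000,1))
E
```

```text
shift cm [ 37.95 -13.63  -3.61] twist -0.4
[(225, np.int64(268), np.int64(287)), (233, np.int64(249), np.int64(305)), (241, np.int64(237), np.int64(313)), (249, np.int64(234), np.int64(319)), (257, np.int64(228), np.int64(323)), (265, np.int64(227), np.int64(326)), (273, np.int64(226), np.int64(326)), (281, np.int64(225), np.int64(326)), (289, np.int64(225), np.int64(326)), (329, np.int64(280), np.int64(280))]
[  0.9   1.  -10.5]
[-26.2   1.  -10.5]
[ 24.7   1.  -10.5]
```

Call:
carry_out:
  steps:
    - [[1, -0.3, -0.3], 0]
    - [[4, -1.3, -1], 0]
    - [[8, -2.7, -2], 0]
    - [[12, -4.2, -3], 0]
    - [[16, -5.8, -3.3], 0]
    - [[20, -7.3, -3.3], 0]
    - [[24, -9, -3.3], 0]
    - [[28, -10.7, -3.3], 0]
    - [[32, -12, -3.3], 0]
    - [[35, -13, -3.3], 0]
    - [[37, -13.4, -3.3], 0]
    - [[38.1, -13.5, -3.3], 0]
    - [[38.1, -13.5, -3.3], 0]
    - [[38.1, -13.5, -3.3], 0]

```text
time_s: 8.05
tcp_pos: [0.5586, -0.0312, 0.1964]
ee_rot: [[-0.111, -0.994, -0.001], [-0.994, 0.111, -0.0], [0.001, 0.001, -1.0]]
wrist_force: [0.6, 0.5, 0.1]
gripper_width: 0.58
```

```bash
python3 - <<'E'
from h import *
st()
c=r.calibration('wrist');im=r.capture('wrist');cv2.imwrite('pics/w4.png',im[:,:,::-1]);np.savez('cal4.npz',**c)
for t in ['open_pot','pot_a','reader_window','handle']:
    for d in r.place_of('wrist',t)[:4]: print(t,np.round(d['centre'],4),round(d['confidence'],2))
for d in r.cut_out('wrist','open_pot')[:2]:
        v,u=np.nonzero(d['pixels']);print(len(u),u.min(),u.max(),v.min(),v.max(),d['confidence'])
E
```

```text
8.05 [ 0.5586 -0.0312  0.1964] yaw 173.6 z [-0.001 -0.    -1.   ] F [0.6 0.5 0.1] w 0.58 j6 -20
open_pot [ 0.5619 -0.0786  0.0255] 0.7
pot_a [ 0.4876 -0.0102  0.0253] 0.73
pot_a [ 0.6452 -0.028   0.0266] 0.71
reader_window [ 0.4255 -0.0601  0.0811] 0.65
2477 239 293 124 181 0.69
```

View pics/w4.png

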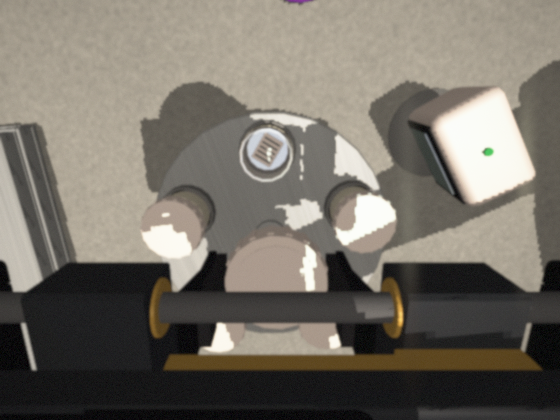

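```bash
python3 - <<'E'
from h import *
im=cv2.imread('pics/w4.png');c=dict(np.load('cal4.npz'))
p=ray('',269,148,.088,c);print(p, 1000*np.linalg.norm(ray('',270,148,.088,c)-p))
b=cv2.resize(im[105:195,220:320],None,fx=6,fy=6,interpolation=2)
K=c['camera_matrix'];T=c['world_from_camera']
def proj(P):
    q=(T[:3,:3].T@(P-T[:3,3]))*[1,-1,-1];q=K@q;return q[:2]/q[2]
t=np.linspace(0,2*np.pi,60)
for cen,rad,z,col in [((.5608,-.0795),.021,.088,(0,0,255)),((.5608,-.0795),.027,.042,(0,255,0))]:
    pts=np.array([(proj(np.array([cen[0]+rad*np.cos(a),cen[1]+rad*np.sin(a),z]))-[220,105])*6 for a in t]).astype(int)
    cv2.polylines(b,[pts],True,col,1)
cv2.imwrite('pics/c4.png',b)
E
```

```text
[ 0.55655818 -0.08596222  0.088     ] 0.7828424545080009
```

View pics/c4.png

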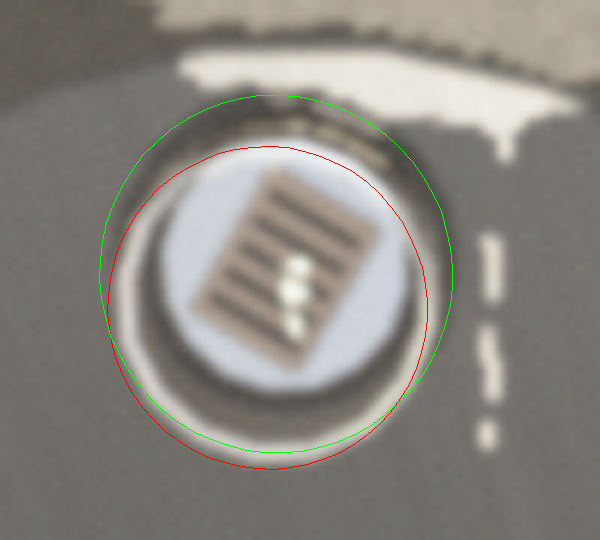

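Call:
carry_out:
  steps:
    - [[1, -0.2, 0], 0]
    - [[3, -0.5, 0], 0]
    - [[4.5, -0.7, 0], 0]
    - [[5, -0.78, 1], 0]
    - [[5, -0.78, 3], 0]
    - [[5, -0.78, 5], 0]
    - [[5, -0.78, 7], 0]
    - [[5, -0.78, 8.5], 0]
    - [[5, -0.78, 9.5], 0]
    - [[5, -0.78, 9.9], 0]
    - [[5, -0.78, 9.9], 0]
    - [[5, -0.78, 9.9], 0]

```text
time_s: 9.55
tcp_pos: [0.5617, -0.0812, 0.0985]
ee_rot: [[-0.11, -0.994, 0.001], [-0.994, 0.11, -0.0], [0.0, -0.001, -1.0]]
wrist_force: [0.1, 0.3, 1.0]
gripper_width: 0.579
```

```bash
python3 - <<'E'
from h import *
st();go(.5608,-.0815,.080,173.6)
for cam in ['side','scene']:
    im=r.capture(cam);cv2.imwrite(f'pics/{cam}5.png',im[:,:,::-1])
a=cv2.imread('pics/side5.png')[160:260,220:370];b=cv2.imread('pics/scene5.png')[160:260,205:355]
cv2.imwrite('pics/c5.png',np.hstack([cv2.resize(q,None,fx=2.65,fy=2.65,interpolation=2) for q in(a,b)]))
E
```

```text
9.55 [ 0.5617 -0.0812  0.0985] yaw 173.7 z [ 0.001 -0.    -1.   ] F [0.1 0.3 1. ] w 0.579 j6 -14
shift cm [0.04 0.09 1.85] twist 0.1
```

View pics/c5.png

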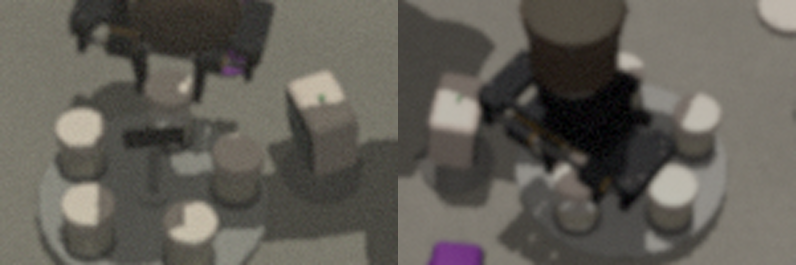

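Call:
carry_out:
  steps:
    - [[0.03, 0.08, 0.3], 0]
    - [[0.03, 0.08, 0.6], 0]
    - [[0.03, 0.08, 0.9], 0]
    - [[0.03, 0.08, 1.1], 0]
    - [[0.03, 0.08, 1.3], 0]
    - [[0.03, 0.08, 1.3], 0]

```text
time_s: 10.25
tcp_pos: [0.5608, -0.0815, 0.0854]
ee_rot: [[-0.11, -0.994, 0.001], [-0.994, 0.11, -0.0], [0.0, -0.001, -1.0]]
wrist_force: [-0.3, -1.0, -0.6]
gripper_width: 0.583
```

Call:
carry_out:
  steps:
    - [[0, 0, 0.2], 0]
    - [[0, 0, 0.4], 0]
    - [[0, 0, 0.5], 0]
    - [[0, 0, 0.6], 0]
    - [[0, 0, 0.65], 0]
    - [[0, 0, 0.65], 0]

```text
time_s: 10.85
tcp_pos: [0.5615, -0.0816, 0.0799]
ee_rot: [[-0.109, -0.994, 0.002], [-0.994, 0.109, -0.001], [0.001, -0.002, -1.0]]
wrist_force: [0.7, -1.6, 4.3]
gripper_width: 0.58
```

Call:
carry_out:
  steps:
    - [[0, 0, 0], 0]
    - [[0, 0, 0], 0]
    - [[0, 0, 0], 0]
    - [[0, 0, 0], 0]
    - [[0, 0, -0.5], 0]
    - [[0, 0, -1.5], 0]
    - [[0, 0, -3.5], 0]
    - [[0, 0, -6], 0]
    - [[0, 0, -8.5], 0]
    - [[0, 0, -8.5], 0]
  gripper: 0.5

```text
time_s: 11.85
tcp_pos: [0.564, -0.0816, 0.17]
ee_rot: [[-0.108, -0.994, 0.012], [-0.994, 0.108, -0.001], [-0.0, -0.012, -1.0]]
wrist_force: [0.5, 0.4, 0.5]
gripper_width: 0.748
```

```bash
python3 - <<'E'
from h import *
st();go(.561,-.0805,.098,174)
go(.567,.0035,.20,104)
im=r.capture('wrist');cv2.imwrite('pics/w6.png',im[:,:,::-1])
E
```

```text
11.85 [ 0.564  -0.0816  0.17  ] yaw 173.8 z [ 0.012 -0.001 -1.   ] F [0.5 0.4 0.5] w 0.748 j6 -14
shift cm [-0.07  0.4   7.19] twist -0.2
shift cm [-8.49  0.59 -3.01] twist 69.8
```

View pics/w6.png

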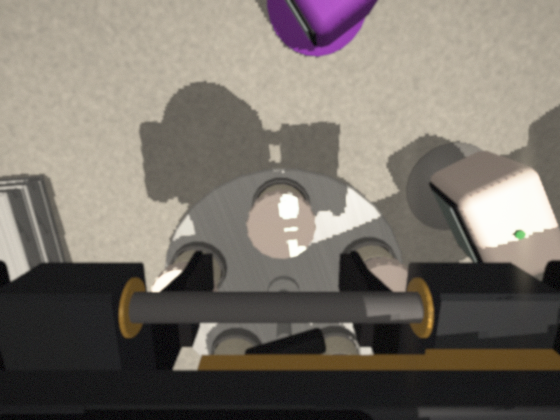

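Call:
carry_out:
  steps:
    - [[0, 0.3, 1], 0]
    - [[0, 0.3, 2], 0]
    - [[0, 0.3, 3], 0]
    - [[0, 0.3, 3.5], 0]
    - [[0, 0.3, 4], 0]
    - [[0, 0.3, 4.5], 0]
    - [[0, 0.3, 5.5], 0]
    - [[0, 0.3, 6.3], 0]
    - [[0, 0.3, 6.9], 0]
    - [[0, 0.3, 7.3], 0]
    - [[0, 0.3, 7.3], 0]
  gripper: -1

```text
time_s: 13.0
tcp_pos: [0.5599, -0.0812, 0.094]
ee_rot: [[-0.109, -0.994, 0.007], [-0.994, 0.109, -0.0], [-0.0, -0.007, -1.0]]
wrist_force: [0.1, 0.1, -0.9]
gripper_width: 0.005
```

Call:
carry_out:
  steps:
    - [[0, 0, 0.2], 0]
    - [[0, 0, 0.4], 0]
    - [[0, 0, 0.5], 0]
    - [[0, 0, 0.6], 0]
    - [[0, 0, 0.7], 0]

```text
time_s: 13.5
tcp_pos: [0.563, -0.0814, 0.0907]
ee_rot: [[-0.107, -0.994, 0.014], [-0.994, 0.107, -0.002], [0.0, -0.014, -1.0]]
wrist_force: [-1.7, 0.5, 14.5]
gripper_width: 0.005
```

Call:
carry_out:
  steps:
    - [[0, 0, -1], 0]
    - [[0, 0, -4], 0]
    - [[0, 0, -8], 0]
    - [[0, 0, -10], 0]
    - [[-3, 0.3, -11], 18]
    - [[-6, 0.3, -11], 35]
    - [[-8.4, 0.3, -11], 52]
    - [[-8.4, 0.3, -11], 60]
    - [[-8.4, 0.3, -11], 68]
    - [[-8.4, 0.3, -11], 70]
    - [[-8.4, 0.3, -11], 70]
    - [[-8.4, 0.3, -11], 70]
    - [[-8.4, 0.3, -11], 70]
  gripper: 0

```text
time_s: 14.8
tcp_pos: [0.5674, 0.0026, 0.201]
ee_rot: [[-0.971, -0.239, 0.014], [-0.239, 0.971, -0.001], [-0.014, -0.005, -1.0]]
wrist_force: [0.3, 0.1, 0.7]
gripper_width: 0.5
```

```bash
python3 - <<'E'
from h import *
st()
for cam in ['wrist','side','scene']:
    im=r.capture(cam);cv2.imwrite(f'pics/{cam}7.png',im[:,:,::-1]);np.savez(f'cal7{cam}.npz',**r.calibration(cam))
    for t in ['turntable','handle','reader_window','pot_a']:
        for d in r.place_of(cam,t)[:6]: print(cam,t,np.round(d['centre'],4),round(d['confidence'],2))
E
```

```text
14.8 [0.5674 0.0026 0.201 ] yaw 103.8 z [ 0.014 -0.001 -1.   ] F [0.3 0.1 0.7] w 0.5 j6 -93
wrist turntable [0.5684 0.0079 0.0008] 0.94
wrist handle [0.5639 0.006  0.121 ] 0.95
wrist reader_window [ 0.4263 -0.0601  0.0812] 0.76
wrist reader_window [0.6162 0.0717 0.0348] 0.69
wrist pot_a [ 0.4912 -0.0144  0.0286] 0.85
wrist pot_a [0.6171 0.0667 0.0321] 0.69
wrist pot_a [ 0.6465 -0.0251  0.0258] 0.68
wrist pot_a [0.5253 0.0788 0.031 ] 0.65
wrist pot_a [ 0.568  -0.0804  0.0729] 0.4
side turntable [0.57   0.0019 0.    ] 0.87
side handle [0.5666 0.0049 0.1213] 0.85
side reader_window [ 0.4257 -0.0625  0.0794] 0.98
side reader_window [ 0.5432 -0.2339  0.0824] 0.85
side pot_a [ 0.4842 -0.0196  0.0325] 0.93
side pot_a [ 0.6476 -0.0229  0.0289] 0.93
side pot_a [0.6212 0.0722 0.0281] 0.85
side pot_a [0.5253 0.0743 0.0345] 0.62
scene turntable [ 0.567   0.0044 -0.0015] 0.9
scene handle [0.5668 0.0055 0.1243] 0.74
scene reader_window [ 0.4237 -0.0619  0.0775] 0.7
scene reader_window [ 0.54   -0.2314  0.0855] 0.69
scene reader_window [ 0.485  -0.0182  0.0318] 0.32
scene reader_window [ 0.6504 -0.0261  0.0336] 0.16
scene pot_a [0.6201 0.0687 0.0285] 0.91
scene pot_a [ 0.4843 -0.0164  0.0303] 0.68
scene pot_a [ 0.6472 -0.022   0.0331] 0.6
scene pot_a [0.5177 0.0759 0.0312] 0.51
```

View pics/wrist7.png

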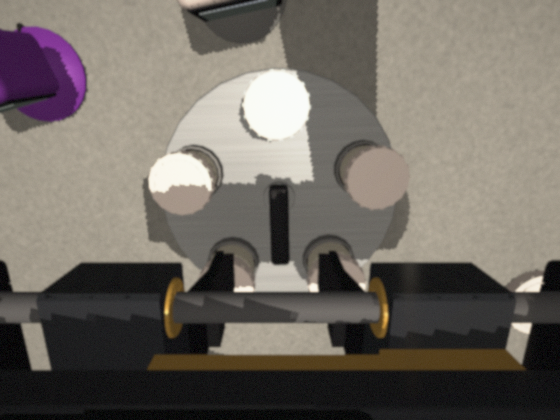

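Call:
carry_out:
  steps:
    - [[0, 0.2, 2], 0]
    - [[0, 0.2, 5], 0]
    - [[0, 0.2, 7], 0]
    - [[0, 0.2, 8.5], 0]
    - [[0, 0.2, 9.3], 0]
    - [[0, 0.2, 9.7], 0]
    - [[0, 0.2, 9.7], 0]

```text
time_s: 16.25
tcp_pos: [0.5685, 0.0044, 0.1036]
ee_rot: [[-0.971, -0.24, 0.014], [-0.24, 0.971, -0.002], [-0.013, -0.005, -1.0]]
wrist_force: [0.3, -0.4, 0.4]
gripper_width: 0.5
```

Call:
carry_out:
  steps:
    - [[0, 0, 0], 0]
    - [[0, 0, 0], 0]
    - [[0, 0, 0], 0]
    - [[0, 0, 0], 0]
    - [[0, 0, 0], 0]
    - [[0, 0, 0], 0]
    - [[0, 0, 0], 0]
  gripper: -1

```text
time_s: 16.95
tcp_pos: [0.5685, 0.0049, 0.1039]
ee_rot: [[-0.971, -0.24, 0.014], [-0.24, 0.971, -0.001], [-0.014, -0.005, -1.0]]
wrist_force: [-2.5, 3.2, 2.5]
gripper_width: 0.156
```

```bash
python3 - <<'E'
from h import *
from scipy.optimize import least_squares
st()
P={335:[(.6465,-.0251),(.6476,-.0229),(.6472,-.022),(.644,-.0301),(.646,-.027),(.648,-.025)],191:[(.4912,-.0144),(.4842,-.0196),(.4843,-.0164),(.4902,-.0114),(.485,-.019),(.485,-.013)],
47:[(.6171,.0667),(.6212,.0722),(.6201,.0687),(.6213,.0664),(.624,.068),(.626,.066)],119:[(.5253,.0788),(.5253,.0743),(.5177,.0759),(.529,.076),(.522,.076)],263:[(.5615,-.0800)]*4+[(.563,-.08),(.557,-.08)]}
A=[(47+72*k) for k in range(5)]
def f(p):
    o=[]
    for k,v in P.items():
        i=round((k-47)/72);a=np.radians(p[2]+72*i);q=p[:2]+.085*np.array([np.cos(a),np.sin(a)])
        o+=[(np.array(v)-q).ravel()]
    return np.concatenate(o)
s=least_squares(f,[.567,.004,47]);print(s.x, 'open well ang',s.x[2]+216)
w=np.array([.4252,-.0607]);
for ax in (s.x[:2],np.array([.5674,.0045])):
    d=w-ax;print('reader',np.degrees(np.arctan2(d[1],d[0]))%360,np.linalg.norm(d)); d=np.array([.5615,-.080])-ax;print('pot',np.degrees(np.arctan2(d[1],d[0]))%360)
E
```

```text
16.95 [0.5685 0.0049 0.1039] yaw 103.9 z [ 0.014 -0.001 -1.   ] F [-2.5  3.2  2.5] w 0.156 j6 -93
[5.67903245e-01 4.66232258e-03 4.99703923e+01] open well ang 265.9703922620572
reader 204.6091856411888 0.15696002508859722
pot 265.67479646829645
reader 204.63188862816506 0.15643490659056883
pot 266.00594843862893
```

Call:
carry_out:
  steps:
    - [[0, 0, 0], 1]
    - [[0, 0, 0], 3]
    - [[0, 0, 0], 6]
    - [[0, 0, 0], 10]
    - [[0, 0, 0], 14]
    - [[0, 0, 0], 18]
    - [[0, 0, 0], 22]
    - [[0, 0, 0], 26]
    - [[0, 0, 0], 30]
    - [[0, 0, 0], 34]
    - [[0, 0, 0], 38]
    - [[0, 0, 0], 42]
    - [[0, 0, 0], 46]
    - [[0, 0, 0], 50]
    - [[0, 0, 0], 54]
    - [[0, 0, 0], 57]
    - [[0, 0, 0], 59]
    - [[0, 0, 0], 60.5]
    - [[0, 0, 0], 61.2]
    - [[0, 0, 0], 61.2]

```text
time_s: 18.95
tcp_pos: [0.5685, 0.0049, 0.1039]
ee_rot: [[-0.678, 0.735, 0.014], [0.735, 0.678, -0.001], [-0.011, 0.01, -1.0]]
wrist_force: [-1.1, 1.4, 1.5]
gripper_width: 0.156
```

```bash
python3 - <<'E'
from h import *
st();print(np.round(r.sense()['joints'],1))
for cam in ['wrist','side','scene']:
    im=r.capture(cam);cv2.imwrite(f'pics/{cam}8.png',im[:,:,::-1]);np.savez(f'cal8{cam}.npz',**r.calibration(cam))
    for t in ['turntable','handle','reader_window','pot_a']:
        for d in r.place_of(cam,t)[:6]: print(cam,t,np.round(d['centre'],4),round(d['confidence'],2))
E
```

```text
18.95 [0.5685 0.0049 0.1039] yaw 42.7 z [ 0.014 -0.001 -1.   ] F [-1.1  1.4  1.5] w 0.156 j6 -155
[  17.    22.7  -17.5    0.4  -49.  -154.6]
wrist turntable [0.568  0.0069 0.0021] 0.72
wrist handle [0.5636 0.0078 0.1221] 0.58
wrist handle [ 0.426  -0.0608  0.0823] 0.25
wrist reader_window [ 0.4272 -0.0594  0.0805] 0.72
wrist pot_a [0.5129 0.0713 0.0251] 0.6
wrist pot_a [0.6086 0.08   0.0314] 0.58
wrist pot_a [ 0.4899 -0.0368  0.0251] 0.38
side turntable [ 0.5729  0.0046 -0.0007] 0.83
side turntable [0.5085 0.0634 0.0312] 0.21
side handle [0.5668 0.0039 0.1203] 0.92
side handle [ 4.753e-01 -4.121e-01 -2.000e-04] 0.45
side reader_window [ 0.4276 -0.0622  0.0771] 0.82
side pot_a [0.6116 0.0758 0.0349] 0.8
side pot_a [ 0.6505 -0.0099  0.0274] 0.64
side pot_a [0.51   0.0648 0.031 ] 0.58
side pot_a [ 0.7242  0.221  -0.0021] 0.45
scene turntable [ 0.5683  0.0086 -0.0019] 0.57
scene handle [0.5684 0.0035 0.1242] 0.62
scene reader_window [ 0.5439 -0.2307  0.0844] 0.9
scene reader_window [ 0.4196 -0.059   0.0787] 0.77
scene reader_window [ 0.5801 -0.0775  0.0321] 0.66
scene pot_a [0.6081 0.0768 0.0306] 0.65
scene pot_a [ 0.6508 -0.0106  0.03  ] 0.65
scene pot_a [ 0.5801 -0.0757  0.0311] 0.56
```

View pics/wrist8.png

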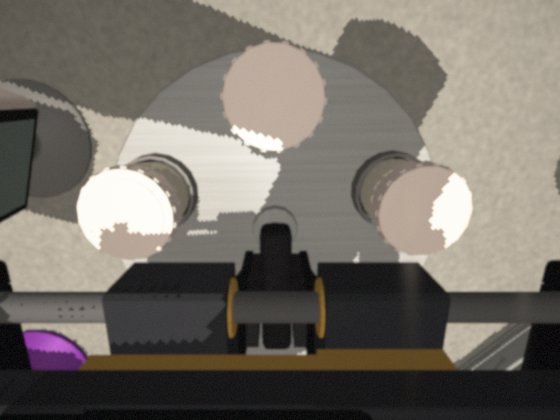

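```bash
python3 - <<'E'
from h import *
im=cv2.imread('pics/wrist8.png');c=dict(np.load('cal8wrist.npz'));g=cv2.medianBlur(cv2.cvtColor(im,6),3)
h=cv2.HoughCircles(g[:265],3,1.5,80,param1=120,param2=40,minRadius=42,maxRadius=60)[0]
for u,v,q in h[:6]:
    p=ray('',u,v,.0905,c)[:2];d=p-[.568,.0047];print(u,v,q,np.round(p,4),np.degrees(np.arctan2(d[1],d[0]))%360,np.linalg.norm(d))
b=im[:265].copy()
for u,v,q in h[:6]: cv2.circle(b,(int(u),int(v)),int(q),(0,0,255),1)
a=cv2.imread('pics/side8.png')[150:255,220:370]
cv2.imwrite('pics/c8.png',np.vstack([b,cv2.resize(a,(560,392)) [:330]]))
E
```

```text
135.75 204.75 59.1 [ 0.4915 -0.0228] 199.75951402216796 0.08132303597003135
270.75 96.75 54.15 [0.5076 0.0655] 134.83879563833088 0.08573010925750928
44.25 149.25 47.4 [ 0.4406 -0.0303] 195.35366151998178 0.13216169757266216
425.25 210.75 47.55 [0.6073 0.079 ] 62.13007928603826 0.08407731309443324
```

View pics/c8.png

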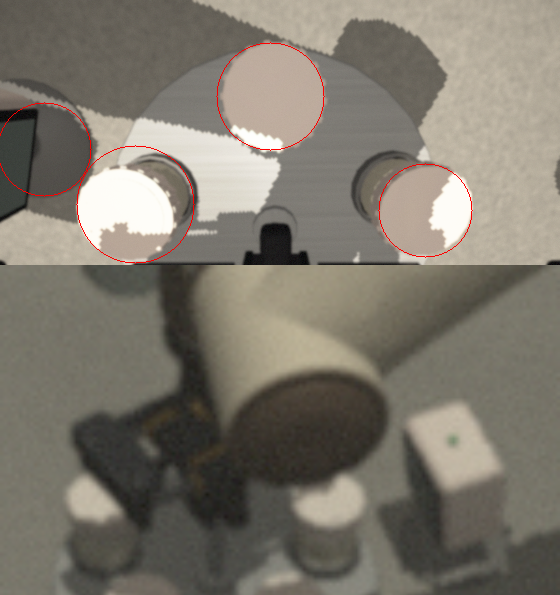

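```bash
python3 - <<'E'
from h import *
c=dict(np.load('cal8wrist.npz'))
o=ray('',125,213,.0905,c)[:2];a=ray('',271,96.5,.0905,c)[:2];b=ray('',425.3,210.5,.0905,c)[:2]
from scipy.optimize import least_squares
e=lambda t:np.array([np.cos(np.radians(t)),np.sin(np.radians(t))])*.085
s=least_squares(lambda p:np.r_[p[:2]+e(p[2])-o,p[:2]+e(p[2]-72)-a,p[:2]+e(p[2]-144)-b],[.568,.005,204.]);print(o,s.x,s.fun*1000)
# reader top corners in first wrist picture with same camera
c1=dict(np.load('cal1.npz'));q=[ray('',*p,.125,c1)[:2] for p in [(320,95),(357,80),(388,140),(352,160)]];m=np.mean(q,0);print(m)
E
```

```text
[ 0.48994422 -0.03035908] [5.66349766e-01 4.78122333e-03 2.05302563e+02] [-0.43984545 -1.18854964  0.49013596  0.98190707 -0.05028896  0.20664092]
[ 0.4072376  -0.07136881]
```

```bash
python3 - <<'E'
from h import *
st();print(r.finish_job())
E
```

```text
19.7 [0.5685 0.0049 0.1039] yaw 42.7 z [ 0.014 -0.001 -1.   ] F [-0.7  3.1  1.4] w 0.154 j6 -155
the job is handed in; nothing more can be done
None
```

The small lid is on the open pot, fully down and released. I then turned the carousel by its T handle until that pot faced the white reader, and handed in the job at 19.7 s with the handle still gripped.

- **Lid:** it seated on the pot with about 4 N. After letting go, I pressed its top with the shut fingers at about 14 N and met it at 90.7 mm above the table, against 90.5 mm expected when fully down.
- **Turn:** I turned the carousel 61.2° clockwise seen from above. From the axis, the pot's lid measured 204.7° and a fit over three lids gave 205.3°. The reader lies at about 204.6–204.8°.
- **Hold:** the final grip reading matched the bar's width, with only about 3 N on the wrist. In the views I checked, the pots stood upright and nothing else had been pushed about.
- **Checks that disagreed:** the network's place for this pot after the turn, at low confidence, was about 6 mm off. One automatic circle fit latched onto the wrong outline. I replaced both with a centre picked by eye from the picture.

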